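Rack two vials, then crack the dry box's stuck lid and hold it ajar

TASK

Get the transfer ready: stand the two loose sample vials upright in the two empty bores of the rack, right down to the bottom, and let go of them. Then lift the dry box's lid by its handle until its sticky seal lets go, without letting the lid fly wide open, and finish still holding it steady in the gripper, slightly open, with a gap of about three to four centimetres at its front edge, so that the box can air. Keep the vials from falling over, and leave everything else where it is.

Things in the scene. Friction and masses are not known exactly. Their poses are not given: they have to be found in the camera images.
- vial_a: amber glass sample vial with an aluminium crimp cap: body 23 mm in diameter to 62 mm up, cap 21 mm in diameter above it, 75 mm tall in all, about 40 g. Stands loose on the bench at the start. Origin: centre of its underside; z up along its axis.
- vial_b: amber glass sample vial with an aluminium crimp cap: body 23 mm in diameter to 62 mm up, cap 21 mm in diameter above it, 75 mm tall in all, about 40 g. The second vial that stands loose on the bench, exactly like vial_a. Origin: centre of its underside; z up along its axis.
- vial_c: amber glass sample vial with an aluminium crimp cap: body 23 mm in diameter to 62 mm up, cap 21 mm in diameter above it, 75 mm tall in all, about 40 g. This one is already seated in the rack, in the end bore hole0: a bystander, leave it there. Origin: centre of its underside.
- rack: fixed aluminium block, 60 mm (its x) by 150 mm (its y), 50 mm high, with a row of three round bores along its y axis, 46 mm apart. Each bore is 27 mm in diameter, 35 mm deep (its floor lies 15 mm above the bench) with a 3 mm chamfer; a seated vial stands 40 mm out of the block. Origin: centre of its underside.
- rack_hole1 (a point): centre of the mouth of the middle bore, empty at the start, 50 mm above the bench
- rack_hole2 (a point): centre of the mouth of the end bore on the rack's +y side, empty at the start, 50 mm above the bench
- drybox: fixed white dry box, 200 mm (its x) by 240 mm (its y), 110 mm high, closed by a grey lid 12 mm thick, 210 by 250 mm, hinged along the box's far (+x) upper rim, so the lid's top is 122 mm above the bench. Origin: centre of its underside; -x is its front, which looks roughly to the robot.
- lid (a joint): opening angle of the dry box's lid in rad, 0 shut; positive lifts the front edge. The lid weighs about 0.4 kg and, when let go, falls shut. It sticks to its seal: a pull of some 10 to 20 N upward at the handle is needed at first, fading to the lid's own weight (about 2 to 3 N at the handle) once the front edge has risen about 10 mm; after that it does not stick again. 0.1 rad lifts the front edge by about 20 mm.
- lid_handle (a point): grip point of the lid's handle, a solid aluminium bar standing on the lid near its front edge: 14 mm thick (along the box's x), 60 mm long (along the box's y), 40 mm high above the lid; this point is on its centre plane, 18 mm below its top and 22 mm above the lid's top face. It lies 175 mm in front of the hinge axis and 34 mm above it when shut, and moves with the lid (its axes too).
- lid_hinge (a point): middle of the lid's hinge axis, 110 mm above the bench, does not move; its y axis is the hinge axis: the lid opens by a positive turn about +y
- cap_a: bystander, leave it where it is: loose aluminium crimp cap, a disc 21 mm across and 9 mm high. Origin: centre of its underside as it stands
- cap_b: bystander, leave it where it is: second loose aluminium crimp cap, 21 mm across, 9 mm high. Origin: centre of its underside as it stands
- wrench: bystander, leave it where it is: small open-end wrench, 140 mm long, lying near the robot. Origin: centre of its underside as it stands
- bottle: bystander, leave it where it is: reagent bottle, 70 mm across, 180 mm tall, blue screw cap. Origin: centre of its underside as it stands
- beaker: bystander, leave it where it is: open glass beaker, 70 mm across, 85 mm tall. Origin: centre of its underside as it stands
- jar: bystander, leave it where it is: small closed jar, 50 mm across, 60 mm tall. Origin: centre of its underside as it stands
- dish: bystander, leave it where it is: flat white dish, 90 mm across, 15 mm high. Origin: centre of its underside as it stands
Not all that is in view belongs to the job. What is shaped like the vial_a but purple or red is not meant.

How it is judged:
On the way, in this order (a step that is already met when the one before it is completed fails the run):
1. both loose vials sit at the bottom of the two empty bores, one in each, let go (((horizontal distance between vial_a and rack_hole1 below 0.006 m and z of each of vial_a, vial_b in the frame of rack below 0.019 m and angle between each of vial_a, vial_b's own z axis and vertical below 0.2 rad and horizontal distance between vial_b and rack_hole2 below 0.006 m) or (horizontal distance between vial_a and rack_hole2 below 0.006 m and z of each of vial_a, vial_b in the frame of rack below 0.019 m and angle between each of vial_a, vial_b's own z axis and vertical below 0.2 rad and horizontal distance between vial_b and rack_hole1 below 0.006 m)) and contact force between the fingers and vial_a below 0.1 N and contact force between the fingers and vial_b below 0.1 N), for 0.2 s.
2. the lid has been broken free of its seal and raised a little (value of joint lid above 0.08 rad and contact force between the fingers and lid above 0.5 N), for 0.2 s.
At the end, for the whole second after the job is handed in: Each of the two bores holds one vial (6 mm off axis, foot 4 mm above the bore floor, 0.2 rad tilt at most), untouched by the fingers; the lid is open 0.09 to 0.24 rad (front edge about 19 to 50 mm up), under 0.05 rad/s, held by the fingers (over 0.5 N) (all of step 1 and value of joint lid between 0.09 and 0.24 rad and velocity of joint lid between -0.05 and 0.05 rad/s and contact force between the fingers and lid above 0.5 N); the arm keeps its last pose, push and grip.
It fails at once if the lid flies wide open (over 0.4 rad) (value of joint lid above 0.4 rad).
It fails at once if a vial falls over (angle between any of vial_a, vial_b, vial_c's own z axis and vertical above 0.8 rad).
It fails at once if a bystander is moved by more than 25 mm (distance of any of vial_c, cap_a, cap_b, wrench, bottle, beaker, jar, dish from where it was at the start of the episode above 0.025 m).
It also fails if it takes over 64 s, if anything falls off the work surface, if the arm or the gripper's body presses on something with over 40 N, if the wrist force passes 120 N, or if a joint passes its speed limit or range.

ROBOT

A 6-joint arm with a two-finger parallel gripper is mounted at the origin on the work surface. World frame = base frame: x ahead of the robot, y to its left, z up, the work surface at z = 0. Lengths are in m, angles in rad, forces in N, time in s.
With the tool pointing down it reaches from about 0.375 to 0.9 m from the base axis. Payload 3.1 kg.
Tool frame: the origin (TCP) lies on the centre line of the jaws, within the pads' length; the fingertips stand 25 mm ahead of it and the grasp point (between the pads) lies 6 mm ahead of it (manip.tips_ahead is the distance from the TCP to the fingertips, in m); z points along the fingers, y is the direction in which the jaws open and shut (so a half turn about z gives the same grasp; the last joint's range is limited). The gripper opens to 85 mm and grips with 20 to 120 N. Pads are 22 mm wide; open, the fingers measure 114 mm over their backs; the gripper's body (76 mm by 85 mm) begins 54 mm behind the grasp point. The pads swing forward as they close: fully open they stand 13 mm farther back than shut.
Start: joints at [-0.178, 0.527, 1.433, -0, 1.181, -0.178], TCP at [0.625, 0, 0.256] pointing down, gripper open.
Joint ranges: [-3.08, 3.08], [-0.75, 2.2], [0.22, 2.44], [-1.43, 4.57], [0, 2.65], [-2.85, 2.85]. Speed limits (rad/s): [2.79, 2.79, 3.14, 3.14, 3.14, 3.14].

INTERFACE

Orientations are given as a unit quaternion [x, y, z, w].
In Python, from station import manip gives the robot as it stands.
- The arm moves only by the tool play_rows, never from a script. Its argument "steps" is a list that holds one entry, the list of rows, each a list of 6 numbers: the shift along the tool's x, y, z in m, then the turn, a rotation vector about the tool's x, y, z in degrees. In form: [[[x, y, z, rx, ry, rz], ...]]. A call has 1 to 10 rows; each row shifts and turns the commanded pose from where the row before left it, along the tool's axes as they then stand; what a row does not reach is not made up. A row lasts 1/8 s, in which the tool goes at most 62.5 mm and 10.7 degrees, less where a joint would pass 70% of its speed; a pose out of reach is approached as far as the arm can. A call is refused whole if a number of a shift passes 0.0625 or a number of a turn 10.7, either way. A call with a gripper value outside its range is refused whole. "fingers" is the opening, from 0 (shut) to 1 (fully open), set as the call begins (left out, the last holds). The fingers move at their own pace and stop on an object; "squeeze" is the grip in N (left out, the last holds). Time passes only in rows, so rows that do not move let the fingers close. It gives the time, the measured TCP pose, the force and the opening at its end, in the units of the state.
- manip.sense(): the state, without advancing time (a new reading comes with each control period).
- manip.snapshot(name): name is "scene" or "side" or "wrist"; returns a dict with "img" (480x640x3 uint8, red, green, blue), "K" (3x3 intrinsics, pixels), "world_from_camera" (4x4, takes a point from camera to world coordinates). Camera axes: x right, y down, z forward; pixel columns grow to the right and rows downward; lengths in m; the calibration is good to about 2 mm. A picture is of the moment at which its call begins. There is no depth.
- manip.sign_off(): hands the job in, once; it reports no verdict.
Trained networks look in a picture, given as the dict that the camera call returned (one of the last four; its "shot" number tells which), for a name from the list of things; names that differ only in an ending like _2 or _b are one class to them, and where a whole thing is asked for, a point or a joint stands for the part that bears it (a point fixed in the world has none). Each returns a list of dicts, best first, with "score" (0 to 1); they miss things now and then, are a little off and sometimes report something else, mostly with a low value. They report only what shows in the picture. A call takes as long as a camera call. They do not tell look-alikes from the thing itself.
- manip.regions_of(label, picture): "pixels" (480x640 bool, what is visible of it) and "rect" ([left, top, right, bottom] in pixels, round what is visible of it).
- manip.pinpoint(label, picture): "point" ([column, row] in pixels: a listed point, or the origin of a listed thing).
The state is a dict: "t": time; "q": joint angles; "qd": joint speeds; "tau": joint torques, N m; "tcp_pos": TCP position; "tool_rot": TCP orientation; "force": force on the tool from outside, world axes, zero at the start; "ft_torque": the same for the moment, N m; "finger_gap": opening from 0.0 (shut) to 1.0 (fully open).
Only numpy, scipy, OpenCV 4.12 (cv2) and the standard library are available. Lean on these libraries where they do the work, as an engineer would, in place of code of your own. Each camera call takes 0.05 s, during which the arm holds its last target.

## Working session

There is one attempt and no reset: what is moved stays moved. The work goes in short steps, Python scripts to look and compute and a tool call to move; the robot and the scene stay as the last step left them, time stands still between calls to the robot, and variables do not carry over. Pictures are saved under pics/ and viewed, and the job is handed in when it is done.

Besides the shell and the picture viewer there is one more tool, called after "Emit:" as name([rows], argument=value, ...), one row to a line, values as JSON. play_rows: Moves the arm, as the interface text tells. Its arguments: {"type":"object","properties":{"steps":{"type":"array"},"fingers":{"type":"number"},"squeeze":{"type":"number"}},"required":["steps"]}

```bash
ls; mkdir -p pics
python3 - <<'E'
from station import manip
import cv2
print(manip.sense())
for n in ["scene","side","wrist"]:
    s=manip.snapshot(n); cv2.imwrite(f"pics/{n}0.png",s["img"][:,:,::-1])
    print(n,s["K"],s["world_from_camera"])
E
```

```text
pics
{'t': 0.0, 'q': array([-1.78502637e-01,  5.28457565e-01,  1.43391324e+00, -1.44268941e-05,
        1.18141710e+00, -1.78491067e-01]), 'qd': array([-0.00117503, -0.00126798, -0.00218419, -0.00079543, -0.00173046,
        0.00094088]), 'tau': array([ 2.50220628e-04, -4.42344439e+01, -1.78024775e+01, -2.06930472e-04,
        8.36740597e-03,  2.24214921e-05]), 'tcp_pos': array([6.24326625e-01, 1.45623176e-04, 2.55335379e-01]), 'tool_rot': array([ 7.07108504e-01,  7.07104206e-01, -6.31483987e-04, -8.97808647e-04]), 'force': array([-0.11948137, -0.26689453, -0.19293314]), 'ft_torque': array([ 0.00765276, -0.00368545, -0.00163493]), 'finger_gap': 1.0000601928162023}
scene [[508.23464722   0.         322.51429743]
 [  0.         508.23464722 226.1539983 ]
 [  0.           0.           1.        ]] [[ 0.09251951  0.85172747 -0.51575233  1.13635962]
 [ 0.99562645 -0.08587896  0.03678006 -0.01882635]
 [-0.01296569 -0.51689953 -0.85594788  1.06108204]
 [ 0.          0.          0.          1.        ]]
side [[545.97867065   0.         310.47273744]
 [  0.         545.97867065 240.30475467]
 [  0.           0.           1.        ]] [[-0.94457962 -0.18938959  0.26814347  0.18713964]
 [-0.32814708  0.52126201 -0.78778513  1.08485789]
 [ 0.0094253  -0.83211628 -0.55452111  0.86619458]
 [ 0.          0.          0.          1.        ]]
wrist [[390.02903119   0.         319.40482499]
 [  0.         390.02903119 242.63841286]
 [  0.           0.           1.        ]] [[ 9.99996452e-01  1.07134616e-03 -2.43907927e-03  6.24382884e-01]
 [ 2.51987141e-04 -9.49505381e-01 -3.13750647e-01  7.97064788e-02]
 [-2.65205444e-03  3.13748919e-01 -9.49502281e-01  3.72157509e-01]
 [ 0.00000000e+00  0.00000000e+00  0.00000000e+00  1.00000000e+00]]
```

View pics/scene0.png

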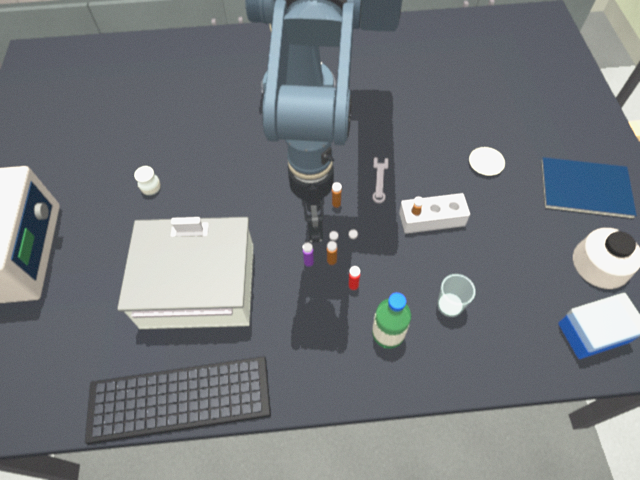

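View pics/side0.png

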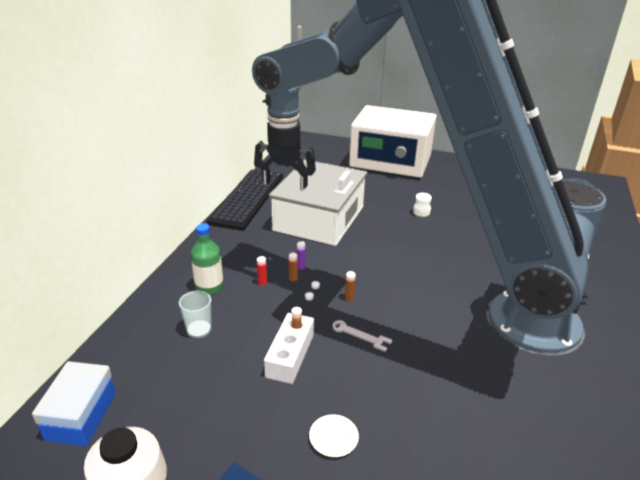

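View pics/wrist0.png

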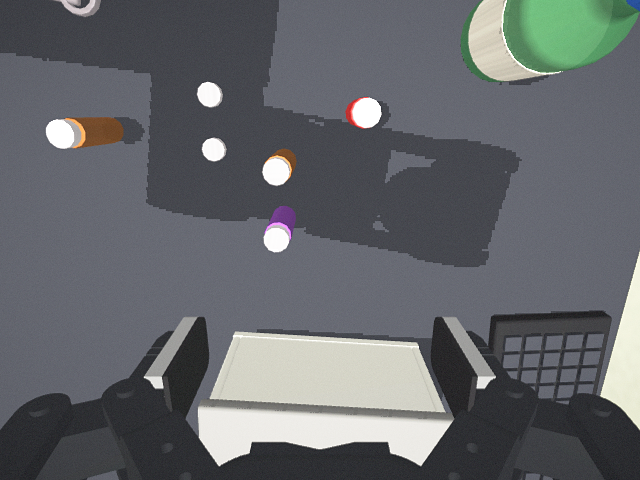

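The scene view shows the loose amber vials at about (337,195) and (331,252). The purple look-alike is at (308,255), the red one at (354,278), the rack at (434,212) and the box handle at (186,225). The wrist view shows the ambers' caps at (64,134) and (277,171).

```bash
cat > h.py <<'E'
import numpy as np
from station import manip
def ray(s,uv,z):
    K=s["K"];T=s["world_from_camera"]
    d=T[:3,:3]@np.linalg.solve(K,[uv[0],uv[1],1.]);o=T[:3,3]
    return o+d*(z-o[2])/d[2]
def proj(s,p):
    T=s["world_from_camera"];c=T[:3,:3].T@(np.asarray(p)-T[:3,3]);u=s["K"]@c;return u[:2]/u[2]
np.set_printoptions(precision=4,suppress=True)
E
python3 - <<'E'
from h import *
Z=dict(vial_a=0,vial_c=.015,rack=0,rack_hole1=.05,rack_hole2=.05,lid_handle=.144,lid_hinge=.11,drybox=0,cap_a=0,wrench=0,bottle=0,beaker=0,jar=0,dish=0)
for n in ["scene","side","wrist"]:
    s=manip.snapshot(n); print(n)
    for l,z in Z.items():
        for r in manip.pinpoint(l,s)[:6]:
            if r["score"]>.2: print(l,round(r["score"],2),np.round(r["point"],1),ray(s,r["point"],z)[:2])
print(manip.sense()["t"])
E
```

```text
scene
vial_a 0.72 [333.7 258.3] [0.5875 0.0447]
vial_a 0.72 [308.2 261.7] [ 0.5904 -0.0156]
vial_a 0.69 [412.  216.1] [0.4903 0.2487]
vial_a 0.52 [353.4 283.9] [0.6573 0.0826]
vial_c 0.72 [333.7 258.3] [0.5952 0.0439]
vial_c 0.72 [308.2 261.7] [ 0.5982 -0.0156]
vial_c 0.69 [412.  216.1] [0.4994 0.2449]
vial_c 0.52 [353.4 283.9] [0.664  0.0812]
rack 0.95 [431.4 222.5] [0.5133 0.2923]
rack_hole1 0.97 [454.4 203.2] [0.4951 0.3428]
rack_hole1 0.66 [437.  207.7] [0.5035 0.2991]
rack_hole1 0.62 [334.1 205.3] [0.4721 0.0575]
rack_hole2 0.97 [454.4 203.2] [0.4951 0.3428]
rack_hole2 0.66 [437.  207.7] [0.5035 0.2991]
rack_hole2 0.62 [334.1 205.3] [0.4721 0.0575]
lid_handle 0.56 [187.9 221.1] [ 0.5425 -0.2635]
lid_hinge 0.81 [181.8 304.7] [ 0.7183 -0.2761]
lid_hinge 0.24 [332.9 258.5] [0.6447 0.0364]
drybox 0.97 [198.4 284.5] [ 0.6238 -0.2704]
cap_a 0.55 [354.9 236.6] [0.5341 0.1016]
cap_a 0.41 [331.7 233.6] [0.5202 0.0469]
wrench 0.71 [381.9 178.3] [0.3687 0.1927]
bottle 0.89 [389.4 331.8] [0.7774 0.146 ]
beaker 0.94 [449.2 302.5] [0.7232 0.2893]
jar 0.56 [154.2 187. ] [ 0.3365 -0.3931]
dish 
[... 1130 characters left out ...]
.4 213.5] [ 0.3436 -0.4004]
jar 0.49 [294.4 276.8] [0.5891 0.0301]
jar 0.33 [290.6 179.5] [ 0.7936 -0.4779]
dish 0.6 [333. 440.] [0.3485 0.4687]
wrist
vial_a 0.69 [355.3 116. ] [0.6571 0.0776]
vial_a 0.68 [110.5 127.3] [0.4327 0.0677]
vial_a 0.59 [284.8 217.7] [ 0.5903 -0.0179]
vial_a 0.56 [282.8 161.8] [0.59   0.0365]
vial_c 0.69 [355.3 116. ] [0.6558 0.0777]
vial_c 0.68 [110.5 127.3] [0.4404 0.0681]
vial_c 0.59 [284.8 217.7] [ 0.5917 -0.0139]
vial_c 0.56 [282.8 161.8] [0.5914 0.0382]
drybox 0.85 [318.7 423.2] [ 0.6237 -0.27  ]
cap_a 0.94 [212.2 148.8] [0.5244 0.0484]
cap_a 0.73 [210.2  92.7] [0.5268 0.0974]
bottle 0.65 [496.   38.4] [0.776 0.141]
dish 0.47 [499.8  38.3] [0.7793 0.141 ]
2.4
```

Run:
```python
from h import *
import cv2,pickle
S={n:manip.snapshot(n) for n in ["scene","side","wrist"]}
pickle.dump(S,open("S0.pkl","wb"))
w=S["wrist"];g=w["img"].min(2)
n,l,st,c=cv2.connectedComponentsWithStats((g>200).astype('uint8'))
for i in range(1,n):
    if 200<st[i,4]<3000 and c[i,1]<300: print(st[i],c[i],ray(w,c[i],.075)[:2],ray(w,c[i],.009)[:2])
a=S["scene"]["img"][180:250,390:480];b=S["side"]["img"][300:390,255:325]
a2=S["scene"]["img"][205:250,150:230]; b2=S["side"]["img"][150:215,320:375]
cv2.imwrite("pics/c1.png",np.hstack([cv2.resize(a,(450,350),interpolation=2),cv2.resize(b,(272,350),interpolation=2)])[:,:,::-1])
cv2.imwrite("pics/c2.png",np.hstack([cv2.resize(a2,None,fx=6,fy=6,interpolation=2)[:260],cv2.resize(b2,None,fx=4,fy=4,interpolation=2)])[:,:,::-1] )
```

```text
[467   0  91  74 344] [501.1308  40.9622] [0.7494 0.1271] [0.777  0.1376]
[196  82  24  25 449] [207.5056  93.8174] [0.5445 0.0931] [0.5268 0.096 ]
[351  97  29  31 677] [365.0871 112.0783] [0.6576 0.0807] [0.6649 0.0809]
[ 45 119  28  30 636] [ 58.8066 133.3223] [0.4325 0.0658] [0.3899 0.0627]
[201 138  23  23 399] [211.8697 148.9699] [0.5443 0.0546] [0.5265 0.049 ]
[261 158  28  27 564] [274.4202 171.0035] [0.5904 0.0383] [0.5828 0.0291]
[263 227  25  25 489] [274.8262 238.8466] [ 0.5888 -0.0158] [ 0.5808 -0.0369]
```

View pics/c1.png

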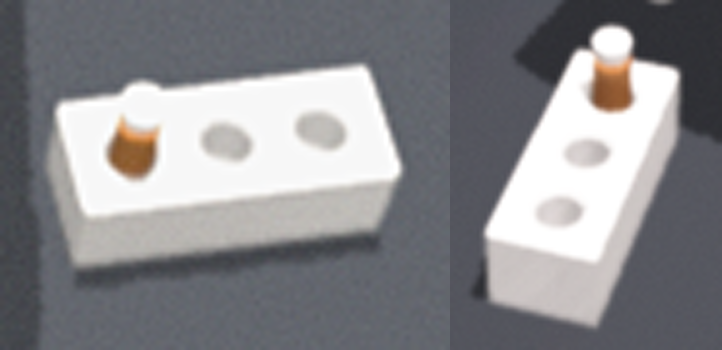

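View pics/c2.png

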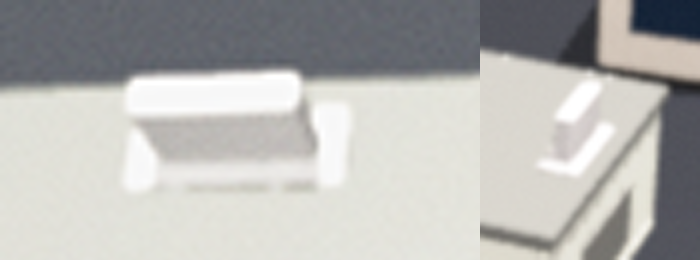

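Run:
```python
from h import *
import pickle
S=pickle.load(open("S0.pkl","rb"))
a,b=S["scene"],S["side"]
for n,p,q in [("h1",(435.2,208.2),(290.25,339.4)),("h2",(454.2,206.2),(283.05,354.3))]:
    print(n,ray(a,p,.05),ray(b,q,.05))
print(ray(a,(185.5,220.8),.162), ray(b,(320+98/4,150+102/4-0),.162))
# handle ends top
print(ray(a,(150+130/6,205+97/6),.162),ray(a,(150+298/6,205+93/6),.162))
```

```text
h1 [0.5045 0.2946 0.05  ] [0.4979 0.2974 0.05  ]
h2 [0.5034 0.3404 0.05  ] [0.4963 0.3429 0.05  ]
[ 0.5529 -0.2637  0.162 ] [ 0.5457 -0.2613  0.162 ]
[ 0.5509 -0.2926  0.162 ] [ 0.5551 -0.2342  0.162 ]
```

Emit:
play_rows([
  [[0.02,-0.02,0.02,0,0,0],[0.02,-0.015,0.03,0,0,0],[0,0,0,0,0,0]],
], fingers=0.5, squeeze=25)

```text
t: 2.92
tcp_pos: [0.5872, 0.0413, 0.2043]
tool_rot: [0.706, 0.708, -0.002, -0.003]
force: [0.4, 0.0, 1.0]
finger_gap: 0.5
```

```bash
cat >> h.py <<'E'
import cv2
def snap(n,f):
    s=manip.snapshot(n);cv2.imwrite(f"pics/{f}.png",s["img"][:,:,::-1]);return s
def blobs(s,zs,lo=200,amin=200,amax=4000,ymax=400):
    g=s["img"].min(2)
    n,l,st,c=cv2.connectedComponentsWithStats((g>lo).astype('uint8'))
    for i in range(1,n):
        if amin<st[i,4]<amax and c[i,1]<ymax: print(st[i],c[i],*[ray(s,c[i],z)[:2] for z in zs])
E
python3 - <<'E'
from h import *
s=snap("wrist","w1");blobs(s,[.075])
st=manip.sense();print(st["tcp_pos"],st["tool_rot"])
E
```

```text
[   0    4  121   57 2977] [59.8986 28.1965] [0.439  0.1665]
[232 134  27  27 573] [244.8604 146.7347] [0.5399 0.1016]
[415 164  35  34 916] [432.0306 179.9345] [0.6567 0.0815]
[ 66 185  40  34 999] [ 85.2232 201.5666] [0.4348 0.0668]
[235 192  26  27 518] [247.8494 205.1718] [0.5397 0.0649]
[311 227  31  32 786] [325.8779 242.7074] [0.5902 0.0396]
[309 299  29  31 740] [322.9068 314.0662] [ 0.5885 -0.0135]
[0.5896 0.0403 0.206 ] [ 0.7067  0.7076 -0.0006 -0.0005]
```

View pics/w1.png

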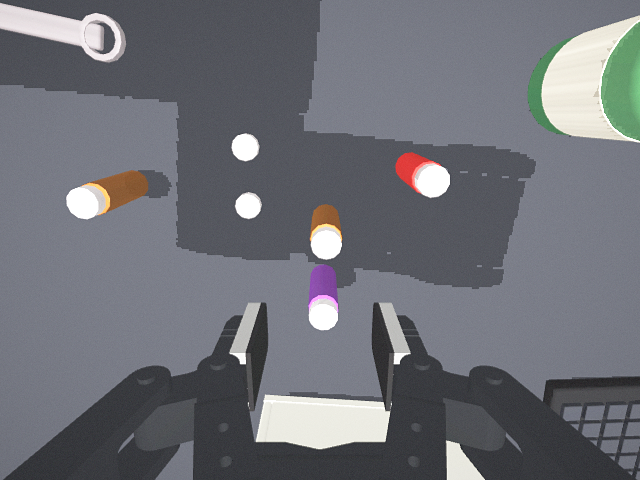

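The wrist view confirms amber vial B's cap at (326,243), which puts it at (0.590, 0.040), directly under the TCP. The purple one is 54 mm away. Next I descend and grip.

Emit:
play_rows([
  [[0,0,0.03,0,0,0],[0,0,0.04,0,0,0],[0,0,0.04,0,0,0],[0,0,0.032,0,0,0],[0,0,0,0,0,0]],
])

```text
t: 3.6
tcp_pos: [0.5905, 0.0391, 0.0632]
tool_rot: [0.707, 0.707, -0.001, -0.001]
force: [-0.3, -0.2, -0.0]
finger_gap: 0.496
```

Emit:
play_rows([
  [[0,0,0,0,0,0],[0,0,0,0,0,0],[0,0,0,0,0,0],[0,0,0,0,0,0]],
], fingers=0.15)

```text
t: 4.1
tcp_pos: [0.5913, 0.0398, 0.066]
tool_rot: [0.707, 0.707, 0.001, 0.002]
force: [-0.4, -0.8, 6.2]
finger_gap: 0.256
```

Emit:
play_rows([
  [[0,0,0,0,0,0],[0,0,0,0,0,0]],
], fingers=0.0)

```text
t: 4.35
tcp_pos: [0.5914, 0.0399, 0.066]
tool_rot: [0.707, 0.707, 0.001, 0.002]
force: [0.5, -0.2, 6.1]
finger_gap: 0.255
```

Run:
```python
from h import *
s=snap("wrist","w2");s=snap("side","s2")
print(manip.sense())
```

```text
{'t': 4.45, 'q': array([-0.1211,  0.7513,  1.6503, -0.0002,  0.7361, -0.1211]), 'qd': array([ 0.0003,  0.0003,  0.0002, -0.0013,  0.0013,  0.0033]), 'tau': array([  0.2066, -42.007 ,  -8.8187,   0.069 ,   0.0566,  -0.0027]), 'tcp_pos': array([0.5914, 0.0398, 0.066 ]), 'tool_rot': array([0.707 , 0.7072, 0.0011, 0.0015]), 'force': array([-0.1495, -0.233 ,  6.341 ]), 'ft_torque': array([-0.1039, -0.0824,  0.0177]), 'finger_gap': 0.25962722427587803}
```

View pics/w2.png

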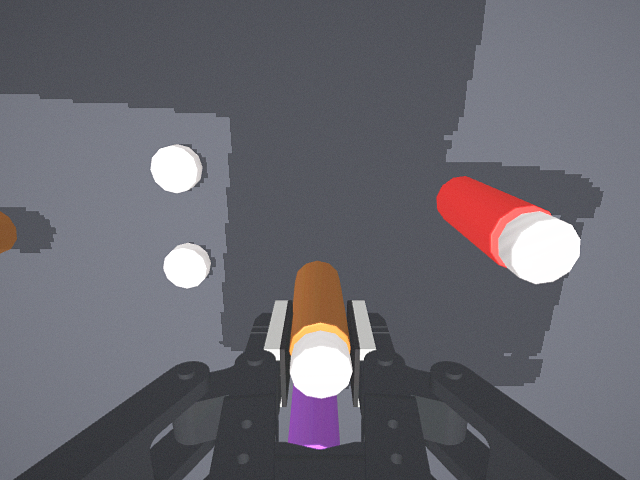

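View pics/s2.png

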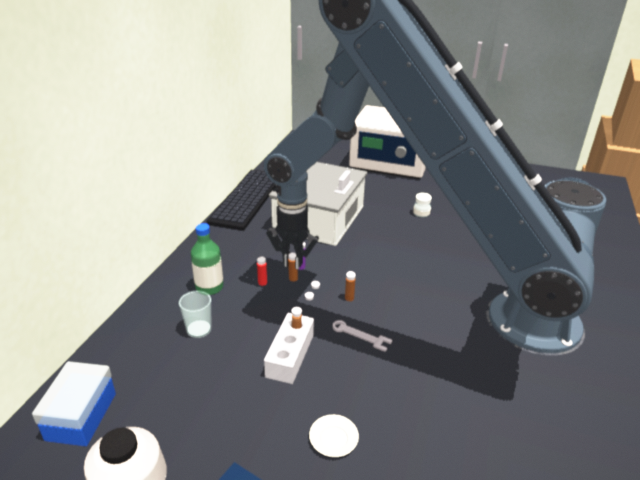

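Emit:
play_rows([
  [[0,0,-0.02,0,0,0],[0,0,-0.04,0,0,0],[0,0,-0.05,0,0,0],[0.04,-0.02,-0.02,0,0,0],[0.05,-0.025,0,0,0,0],[0.05,-0.025,0,0,0,0],[0.04,-0.02,0,0,0,0],[0.02,0,0,0,0,0],[0,0,0,0,0,0],[0,0,0,0,0,0]],
])

```text
t: 5.7
tcp_pos: [0.5009, 0.2391, 0.1943]
tool_rot: [0.707, 0.707, 0.0, 0.0]
force: [0.6, -0.5, -0.6]
finger_gap: 0.257
```

Run:
```python
from h import *
import pickle
s=snap("wrist","w3");pickle.dump(s,open("w3.pkl","wb"))
for r in manip.pinpoint("rack_hole1",s)[:4]: print(r["score"],r["point"],ray(s,r["point"],.05))
print(manip.sense())
```

```text
0.59 [319.6, 153.3] [0.5007 0.2939 0.05  ]
0.59 [312.0, 80.3] [0.496  0.3382 0.05  ]
0.47 [321.8, 151.3] [0.5021 0.2952 0.05  ]
{'t': 5.8, 'q': array([ 0.2436,  0.516 ,  1.6719, -0.0004,  0.9537,  0.2458]), 'qd': array([-0.0013, -0.0005,  0.0051,  0.0018,  0.    ,  0.0023]), 'tau': array([  0.3217, -40.2851, -14.2842,   0.0103,   0.0005,  -0.0024]), 'tcp_pos': array([0.5008, 0.2387, 0.1942]), 'tool_rot': array([ 0.7078,  0.7064, -0.0001,  0.0002]), 'force': array([ 0.5888,  0.0726, -1.6362]), 'ft_torque': array([-0.0147,  0.0387, -0.021 ]), 'finger_gap': 0.2563362961908494}
```

View pics/w3.png

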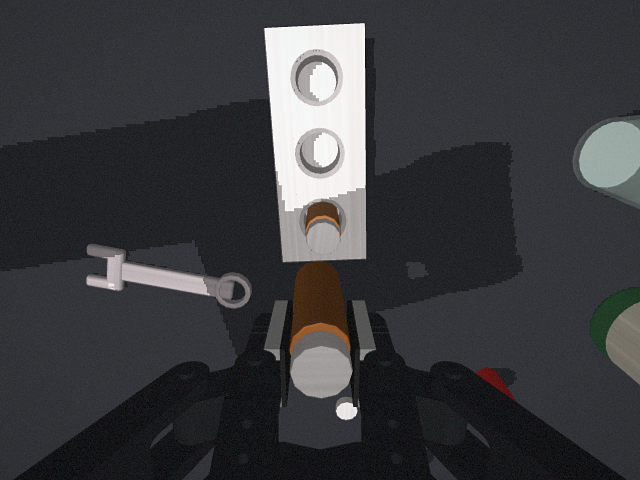

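Run:
```python
from h import *
import pickle
s=pickle.load(open("w3.pkl","rb"))
print(ray(s,(316.5,77.5),.05),ray(s,(320,152.5),.05),ray(s,(321,371),.203))
print(ray(s,(318,272),.1282))
w=pickle.load(open("S0.pkl","rb"))
```

```text
[0.4988 0.3398 0.05  ] [0.5009 0.2944 0.05  ] [0.5011 0.2387 0.203 ]
[0.4998 0.2425 0.1282]
```

Emit:
play_rows([
  [[0.04,-0.001,0,0,0,0],[0.04,-0.001,0.02,0,0,0],[0.0218,0,0.03,0,0,0],[0,0,0.01,0,0,0],[0,0,0,0,0,0],[0,0,0,0,0,0]],
])

```text
t: 6.55
tcp_pos: [0.4989, 0.3408, 0.1352]
tool_rot: [0.708, 0.707, 0.001, 0.0]
force: [0.8, 0.8, -0.2]
finger_gap: 0.259
```

Run:
```python
from h import *
s=snap("wrist","w4");t=snap("side","s4");u=snap("scene","c4")
p=manip.sense()["tcp_pos"];print(p)
a=t["img"][290:400,240:340];b=u["img"][150:240,400:500]
cv2.imwrite("pics/d4.png",np.hstack([cv2.resize(a,(400,440),interpolation=2),cv2.resize(b,(400,440),interpolation=2)])[:,:,::-1])
```

```text
[0.4988 0.3413 0.1354]
```

View pics/w4.png

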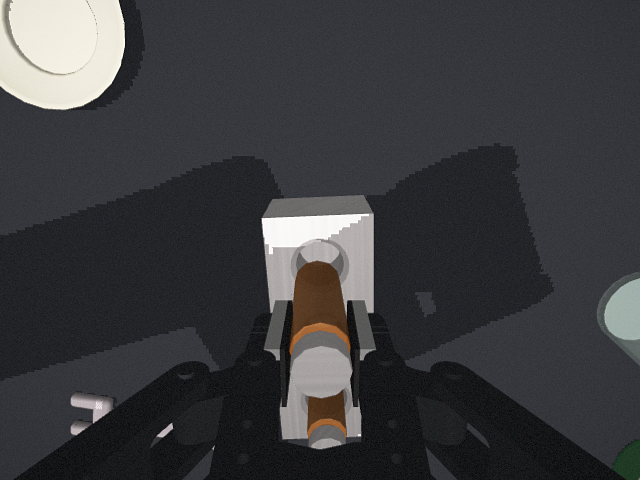

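View pics/d4.png

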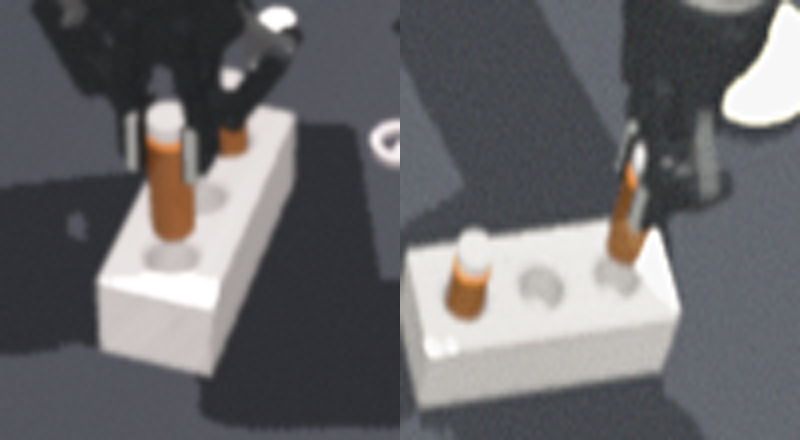

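The vial hangs straight above the end bore in all three views, so I descend with force checks.

Emit:
play_rows([
  [[0,0,0.02,0,0,0],[0,0,0.01,0,0,0],[0,0,0.006,0,0,0],[0,0,0,0,0,0]],
])

```text
t: 7.2
tcp_pos: [0.4982, 0.3418, 0.0982]
tool_rot: [0.707, 0.707, -0.0, 0.0]
force: [0.2, -0.5, -1.1]
finger_gap: 0.258
```

Emit:
play_rows([
  [[0,0,0.006,0,0,0],[0,0,0.006,0,0,0],[0,0,0.003,0,0,0],[0,0,0,0,0,0]],
])

```text
t: 7.7
tcp_pos: [0.4981, 0.3418, 0.083]
tool_rot: [0.707, 0.707, -0.0, 0.0]
force: [1.3, -0.9, -0.3]
finger_gap: 0.256
```

Emit:
play_rows([
  [[0,0,0.002,0,0,0],[0,0,0,0,0,0]],
])

```text
t: 7.95
tcp_pos: [0.4981, 0.3419, 0.0813]
tool_rot: [0.707, 0.707, 0.0, 0.0]
force: [1.8, -0.6, -1.1]
finger_gap: 0.26
```

Emit:
play_rows([
  [[0,0,0,0,0,0],[0,0,0,0,0,0],[0,0,-0.015,0,0,0],[0,0,-0.05,0,0,0],[0,0,-0.05,0,0,0]],
], fingers=0.5)

```text
t: 8.57
tcp_pos: [0.4977, 0.3417, 0.1981]
tool_rot: [0.707, 0.707, -0.0, -0.0]
force: [1.3, 1.2, 0.2]
finger_gap: 0.504
```

Run:
```python
from h import *
s=snap("wrist","w5");t=snap("side","s5");u=snap("scene","c5")
p=manip.sense()["tcp_pos"];print(p)
a=t["img"][290:400,240:340];b=u["img"][150:240,400:500]
cv2.imwrite("pics/d5.png",np.hstack([cv2.resize(a,(400,440),interpolation=2),cv2.resize(b,(400,440),interpolation=2)])[:,:,::-1])
```

```text
[0.4999 0.3429 0.2007]
```

View pics/d5.png

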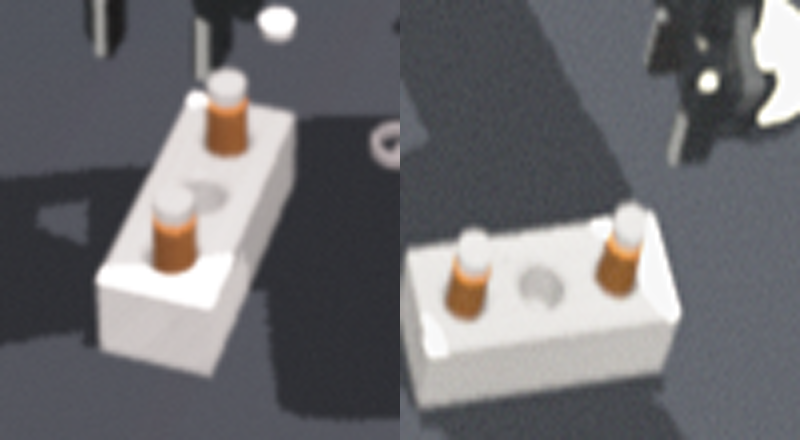

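The vial is seated at the same height as vial_c, so I move on to vial A at about (0.433, 0.067).

Emit:
play_rows([
  [[-0.05,0,0,0,0,0],[-0.06,-0.01,0,0,0,0],[-0.06,-0.02,0,0,0,0],[-0.06,-0.02,0,0,0,0],[-0.0465,-0.0165,0,0,0,0],[0,0,0,0,0,0],[0,0,0,0,0,0]],
])

```text
t: 9.6
tcp_pos: [0.4319, 0.0669, 0.1961]
tool_rot: [0.707, 0.707, -0.0, -0.0]
force: [0.2, -0.1, -0.1]
finger_gap: 0.498
```

Run:
```python
from h import *
s=snap("wrist","w6");blobs(s,[.075])
st=manip.sense();print(st["tcp_pos"],st["tool_rot"])
```

```text
[426 167  28  28 595] [439.5513 180.6471] [0.5048 0.1077]
[421 225  27  26 533] [433.6642 237.4878] [0.5045 0.0713]
[305 227  32  33 833] [320.0924 243.2353] [0.4319 0.0675]
[520 335  35  32 825] [536.9988 350.7636] [ 0.5851 -0.0126]
[0.4322 0.0673 0.1962] [ 0.707   0.7073  0.0001 -0.0001]
```

View pics/w6.png

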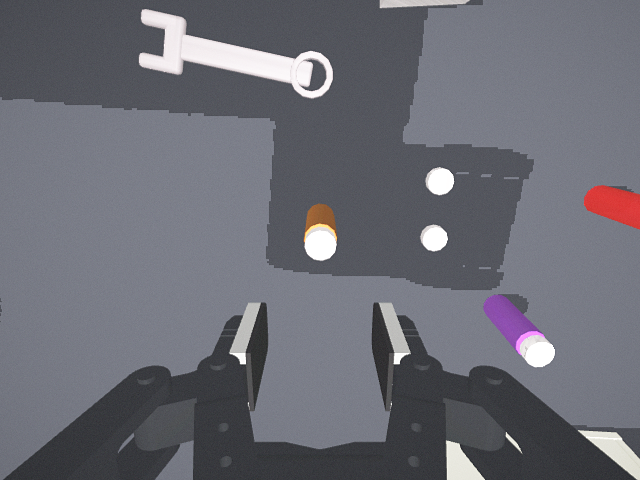

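Vial A's cap is at (320,243), which puts it at (0.432, 0.0675), under the TCP. I descend to z = 0.064 and grip.

Emit:
play_rows([
  [[0,0,0.03,0,0,0],[0,0,0.04,0,0,0],[0,0,0.04,0,0,0],[0,0,0.022,0,0,0],[0,0,0,0,0,0]],
])

```text
t: 10.28
tcp_pos: [0.4313, 0.0681, 0.0627]
tool_rot: [0.706, 0.708, -0.001, -0.001]
force: [-0.1, 0.9, -0.1]
finger_gap: 0.494
```

Emit:
play_rows([
  [[0,0,0,0,0,0],[0,0,0,0,0,0],[0,0,0,0,0,0],[0,0,0,0,0,0],[0,0,0,0,0,0]],
], fingers=0.0)

```text
t: 10.9
tcp_pos: [0.4323, 0.0667, 0.0649]
tool_rot: [0.707, 0.707, 0.0, 0.0]
force: [0.3, 0.2, 5.9]
finger_gap: 0.262
```

Emit:
play_rows([
  [[0,0,-0.02,0,0,0],[0,0,-0.04,0,0,0],[0,0,-0.05,0,0,0],[0.04,0.01,-0.025,0,0,0],[0.05,0.02,0,0,0,0],[0.06,0.02,0,0,0,0],[0.05,0.018,0,0,0,0],[0.0285,0,0,0,0,0],[0,0,0.04,0,0,0],[0,0,0.02,0,0,0]],
])

```text
t: 12.15
tcp_pos: [0.4982, 0.2947, 0.1373]
tool_rot: [0.707, 0.708, -0.002, -0.001]
force: [0.2, -0.4, 0.4]
finger_gap: 0.257
```

Emit:
play_rows([
  [[0,0,0,0,0,0],[0,0,0,0,0,0]],
])

```text
t: 12.4
tcp_pos: [0.5001, 0.2946, 0.1398]
tool_rot: [0.707, 0.707, 0.0, 0.0]
force: [-0.2, 0.1, -0.3]
finger_gap: 0.257
```

Run:
```python
from h import *
s=snap("wrist","w7");t=snap("side","s7");u=snap("scene","c7")
p=manip.sense()["tcp_pos"];print(p)
print(ray(s,(321,371),p[2]+.009))
a=t["img"][290:400,240:340];b=u["img"][150:240,400:500]
cv2.imwrite("pics/d7.png",np.hstack([cv2.resize(a,(400,440),interpolation=2),cv2.resize(b,(400,440),interpolation=2)])[:,:,::-1])
```

```text
[0.5005 0.2946 0.1405]
[0.5004 0.2948 0.1495]
```

View pics/d7.png

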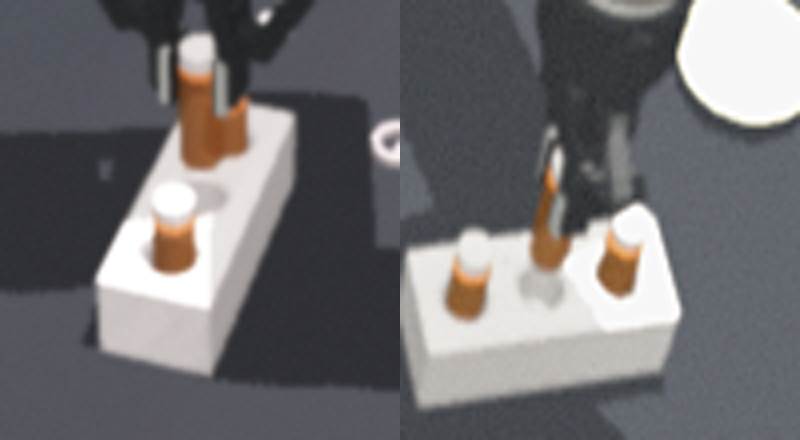

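View pics/w7.png

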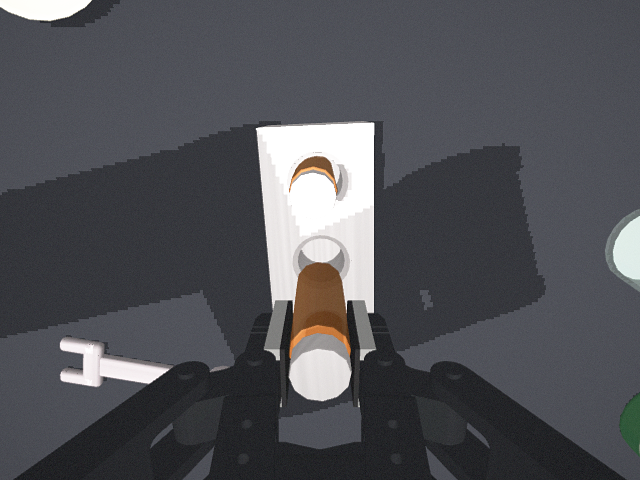

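Emit:
play_rows([
  [[0,0,0.02,0,0,0],[0,0,0.012,0,0,0],[0,0,0.008,0,0,0],[0,0,0,0,0,0]],
])

```text
t: 13.05
tcp_pos: [0.4996, 0.2945, 0.0989]
tool_rot: [0.707, 0.707, -0.0, -0.0]
force: [0.5, 0.1, -0.4]
finger_gap: 0.26
```

Emit:
play_rows([
  [[0,0,0.008,0,0,0],[0,0,0.007,0,0,0],[0,0,0.004,0,0,0],[0,0,0,0,0,0]],
])

```text
t: 13.55
tcp_pos: [0.4997, 0.2945, 0.0802]
tool_rot: [0.707, 0.707, -0.0, -0.0]
force: [-0.0, 0.2, -0.5]
finger_gap: 0.26
```

Emit:
play_rows([
  [[0,0,0,0,0,0],[0,0,0,0,0,0],[0,0,-0.015,0,0,0],[0,0,-0.05,0,0,0],[0,0,-0.06,0,0,0],[0,0,-0.05,0,0,0],[-0.03,0,-0.03,0,0,0],[-0.06,0,0,0,0,0],[-0.06,0.01,0,0,0,0],[-0.06,0.01,0,0,0,0]],
], fingers=0.5)

```text
t: 14.8
tcp_pos: [0.5197, 0.083, 0.2869]
tool_rot: [0.707, 0.707, 0.001, 0.001]
force: [1.1, -0.0, -1.4]
finger_gap: 0.498
```

Run:
```python
from h import *
t=snap("side","s8");u=snap("scene","c8")
p=manip.sense()["tcp_pos"];print(p)
a=t["img"][290:400,240:340];b=u["img"][150:240,400:500]
cv2.imwrite("pics/d8.png",np.hstack([cv2.resize(a,(400,440),interpolation=2),cv2.resize(b,(400,440),interpolation=2)])[:,:,::-1])
```

```text
[0.5211 0.0792 0.2867]
```

View pics/d8.png

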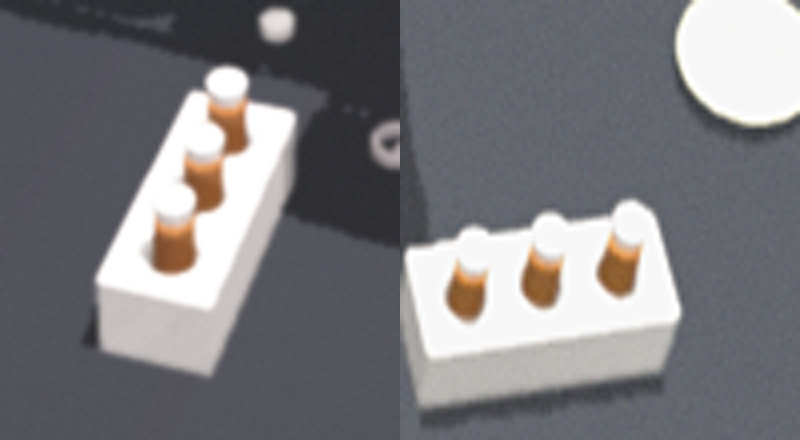

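All three vials stand at equal height. Next is the handle.

Emit:
play_rows([
  [[-0.06,0.01,0,0,0,0],[-0.06,0.01,0,0,0,0],[-0.06,0.008,0,0,0,0],[-0.06,0,0,0,0,0],[-0.06,0,0,0,0,0],[-0.04,0,0,0,0,4.5],[0,0,0,0,0,0],[0,0,0,0,0,0]],
])

```text
t: 15.9
tcp_pos: [0.5476, -0.2542, 0.2856]
tool_rot: [0.734, 0.679, 0.0, -0.0]
force: [0.9, -1.0, -0.7]
finger_gap: 0.502
```

Run:
```python
from h import *
import pickle
s=snap("wrist","w9");pickle.dump(s,open("w9.pkl","wb"))
st=manip.sense();print(st["tcp_pos"],st["tool_rot"])
for l,z in [("lid_handle",.144),("lid_hinge",.11),("drybox",0)]:
  for r in manip.pinpoint(l,s)[:2]: print(l,r["score"],r["point"],ray(s,r["point"],z))
```

```text
[ 0.5477 -0.2538  0.2857] [ 0.7338  0.6794  0.0002 -0.0004]
lid_handle 0.57 [319.5, 251.3] [ 0.5463 -0.2664  0.144 ]
lid_hinge 0.83 [544.2, 236.3] [ 0.7222 -0.2795  0.11  ]
```

View pics/w9.png

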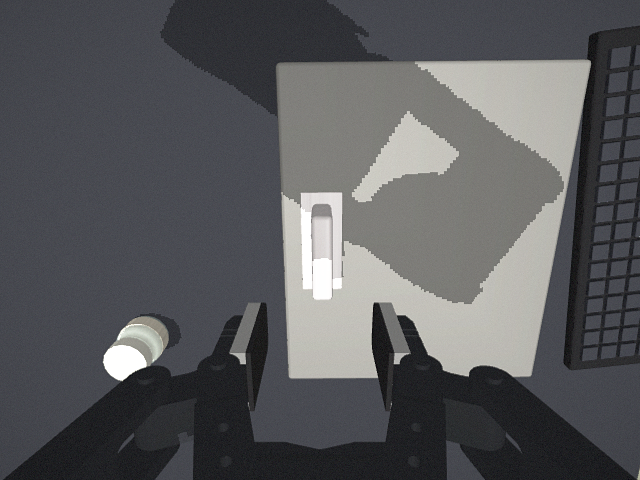

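The handle is at (322,250), aligned with the jaws. I shift about 9 mm along -y and descend to grip it.

Emit:
play_rows([
  [[-0.009,0.001,0.03,0,0,0],[0,0,0.04,0,0,0],[0,0,0.04,0,0,0],[0,0,0.022,0,0,0],[0,0,0,0,0,0],[0,0,0,0,0,0]],
])

```text
t: 16.85
tcp_pos: [0.5488, -0.2644, 0.1544]
tool_rot: [0.734, 0.679, 0.0, 0.001]
force: [-0.0, 0.6, 1.0]
finger_gap: 0.501
```

Run:
```python
from h import *
s=snap("wrist","w10")
st=manip.sense();print(st["tcp_pos"],st["tool_rot"],st["force"])
```

```text
[ 0.549  -0.2647  0.1548] [0.7341 0.6791 0.0003 0.0014] [-0.0674 -0.7564  0.1145]
```

View pics/w10.png

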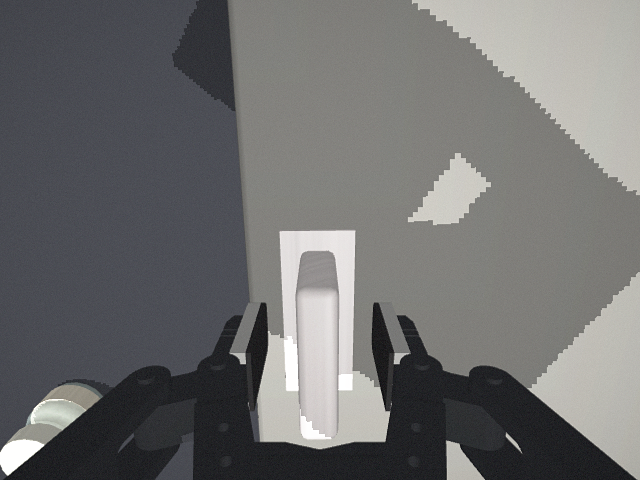

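Emit:
play_rows([
  [[0,0,0.001,0,0,0],[0,0,0,0,0,0],[0,0,0,0,0,0],[0,0,0,0,0,0],[0,0,0,0,0,0],[0,0,0,0,0,0]],
], fingers=0.0, squeeze=90)

```text
t: 17.65
tcp_pos: [0.5482, -0.2647, 0.1535]
tool_rot: [0.734, 0.679, -0.0, 0.001]
force: [-0.7, 1.5, 5.5]
finger_gap: 0.156
```

Emit:
play_rows([
  [[0,0.0004,-0.00175,0.573,0,0],[0,0.0004,-0.00175,0.573,0,0],[0,0.0004,-0.00175,0.573,0,0],[0,0.0004,-0.00175,0.573,0,0]],
])

```text
t: 18.15
tcp_pos: [0.5491, -0.2647, 0.1567]
tool_rot: [0.734, 0.678, -0.014, -0.016]
force: [-1.1, -4.3, -24.3]
finger_gap: 0.152
```

Emit:
play_rows([
  [[0,0.0004,-0.00175,0.573,0,0],[0,0.0004,-0.00175,0.573,0,0],[0,0,0,0,0,0]],
])

```text
t: 18.52
tcp_pos: [0.5513, -0.2649, 0.1646]
tool_rot: [0.734, 0.679, -0.021, -0.022]
force: [1.7, -1.6, -3.0]
finger_gap: 0.151
```

Run:
```python
from h import *
s=snap("wrist","w11");t=snap("side","s11")
st=manip.sense();print(st["tcp_pos"],st["tool_rot"],st["force"],st["ft_torque"])
a=t["img"][140:250,260:380];cv2.imwrite("pics/d11.png",cv2.resize(a,None,fx=5,fy=5,interpolation=2)[:,:,::-1])
```

```text
[ 0.5512 -0.2649  0.1644] [ 0.7338  0.6788 -0.0204 -0.0212] [ 1.3212 -1.9519 -0.0684] [-0.2086  0.0789  0.3871]
```

View pics/d11.png

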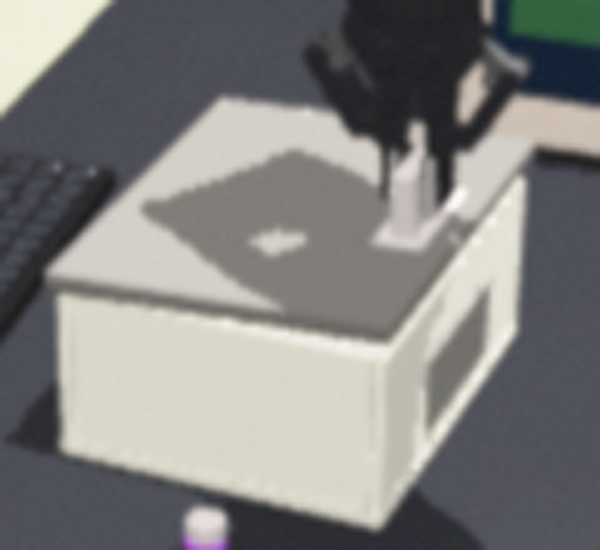

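View pics/w11.png

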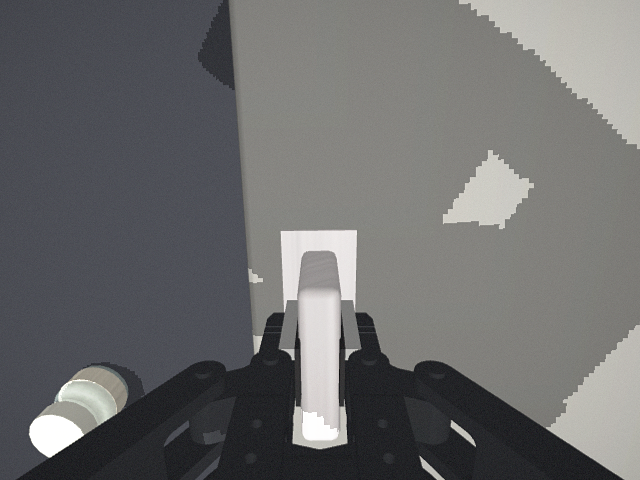

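The seal has let go. The lid is at about 0.06 rad and the handle has not slipped in the jaws. I continue along the arc.

Emit:
play_rows([
  [[0,0.0008,-0.003,1,0,0],[0,0.0008,-0.003,1,0,0],[0,0.0008,-0.003,1,0,0],[0,0.0008,-0.003,1,0,0],[0,0.0008,-0.003,1,0,0],[0,0.0008,-0.003,1,0,0],[0,0,0,0,0,0],[0,0,0,0,0,0]],
])

```text
t: 19.62
tcp_pos: [0.5572, -0.2653, 0.1804]
tool_rot: [0.732, 0.676, -0.056, -0.06]
force: [-3.0, -1.2, 3.9]
finger_gap: 0.151
```

Run:
```python
from h import *
s=snap("wrist","w12");t=snap("side","s12");u=snap("scene","c12")
st=manip.sense();print(st["tcp_pos"],st["tool_rot"],st["force"],st["ft_torque"],st["finger_gap"],st["t"])
from scipy.spatial.transform import Rotation as R
print(np.degrees(np.arccos(-R.from_quat(st["tool_rot"]).as_matrix()[2,2])))
a=t["img"][140:250,260:380];b=u["img"][190:280,400:490]
cv2.imwrite("pics/d12.png",np.hstack([cv2.resize(a,(480,440),interpolation=2),cv2.resize(u["img"][180:240,395:475],(320,440*1),interpolation=2)])[:,:,::-1])
```

```text
[ 0.5572 -0.2653  0.1803] [ 0.7319  0.6765 -0.0558 -0.0603] [-2.7982 -0.3636  4.0395] [-0.3491 -0.4122  0.529 ] 0.1467731714490317 19.775
9.428195136131801
```

View pics/d12.png

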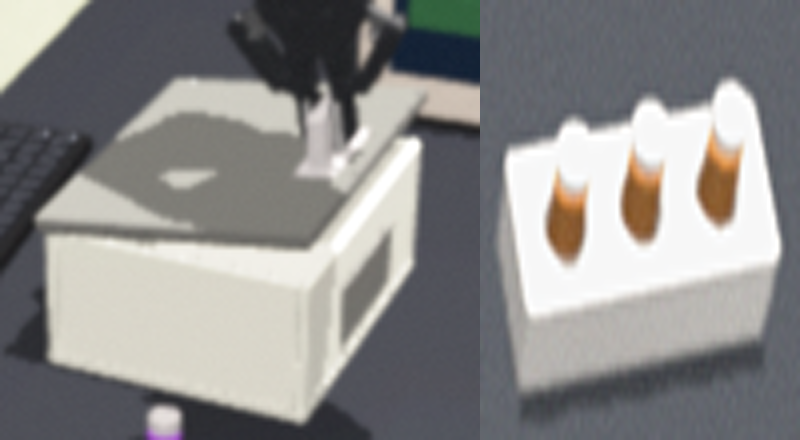

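View pics/w12.png

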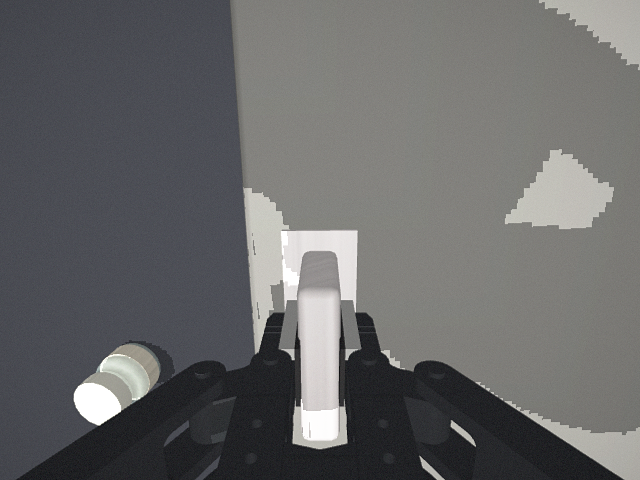

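View pics/s12.png

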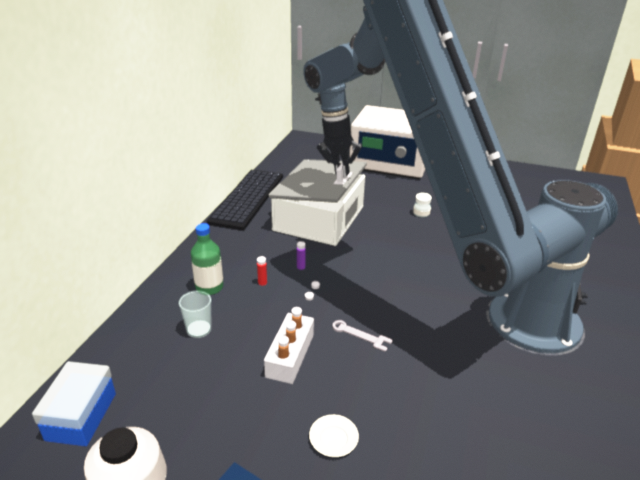

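The lid is steady at about 0.16 rad, and the three vials are seated. The bystanders look unmoved, so I hand the job in.

Run:
```python
from station import manip
print(manip.sign_off()); s=manip.sense(); print(s["t"],s["tcp_pos"],s["finger_gap"])
```

```text
the job is handed in; nothing more can be done
None
the job is handed in; nothing more can be done
```

The job is handed in: both loose amber vials stand in the rack, and the gripper is holding the dry box's lid slightly open. Sign-off reported no verdict.

- **Vials:** I put one in the end bore and the other in the middle bore and let go of both. In the last pictures they stand upright at the same height as vial_c. The TCP height at release also matched full depth, with feet about 15 mm above the bench.
- **Lid:** I gripped the handle at 90 N and lifted it along its hinge arc. The seal let go after a peak of about 24 N in the readings, and the lid did not fly open.
- **Lid opening:** It is held at about 0.155 to 0.165 rad, a front gap of roughly 33 mm. Handle height gives 0.153 rad and tool tilt gives 0.165 rad, so the two disagree slightly, but both are inside the allowed 0.09 to 0.24 rad. The handle showed no slip in the wrist pictures.
- **Everything else:** The bystanders look unmoved in the last side view, checked by eye and not measured. The last clock reading before hand-in was 19.8 s of the 64 s allowed.

The camera estimates of positions differed by up to about 7 mm. I used close-up wrist views for the final alignment, and both vials went in without resistance.

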